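# Set up a filter crucible on a suction flask

## Robot

A 6-joint arm with a two-finger parallel gripper is mounted at the origin on the work surface. World frame = base frame: x ahead of the robot, y to its left, z up, the work surface at z = 0. Lengths are in mm, angles in degrees, forces in N, time in s.
With the tool pointing down it reaches from about 350 to 850 mm from the base axis. Payload 8.1 kg.
Tool frame: the origin (TCP) lies midway between the tips of the shut fingers; the grasp point (between the pads) lies 19 mm behind it; z points along the fingers, y is the line along which they close (so a half turn about z gives the same grasp; the last joint's range is limited). The gripper opens to 85 mm and grips with 20 to 120 N. Pads are 22 mm wide; open, the fingers measure 114 mm over their backs; the gripper's body (76 mm by 85 mm) begins 54 mm behind the grasp point. The pads swing forward as they close: fully open they stand 13 mm farther back than shut.
Start: joints at [64.206, 7.471, 85.268, -0, 87.261, -4.893], TCP at [214.036, 560.53, 231.292] pointing down, gripper open.
Joint ranges: [-169.43, 169.43], [-51.17, 129.36], [1.28, 143.12], [-76.62, 256.62], [0, 156.53], [-152.29, 152.29]. Speed limits (degrees/s): [136.94, 136.94, 159.86, 180, 180, 180].

## Interface

Orientations are given as [roll, pitch, yaw] about the fixed x, y, z axes, in that order (R = Rz(yaw) Ry(pitch) Rx(roll)).
In Python, from bench import sense, snapshot, camera_params, hand_in, masks_of, pinpoint gives the robot as it stands.
- The arm moves only by the tool step_arm, never from a script. Its argument "targets" is a list of rows, each an object with "angular": the turn, a rotation vector about the tool's x, y, z scaled (see below), a list of three; "dp": the shift along the tool's x, y, z scaled (see below), a list of three; "fingers": the closure, from 0 (fully open) to 1 (shut). A call has exactly 8 rows; each row is the pose to reach, as a shift and turn from the pose commanded when the call began, along the tool's axes at that moment, turning the shorter way round; what a row does not reach only later rows make up. The controller multiplies each number of a shift by 0.2 m and each number of a turn by 180 degrees. A row lasts 1/8 s, in which the tool goes at most 62.5 mm and 10.7 degrees, less where a joint would pass 70% of its speed; a pose out of reach is approached as far as the arm can. A call with a number of a shift or a turn outside -1 to 1 is refused whole. A call with a gripper value outside its range is refused whole. The fingers move at their own pace and stop on an object; "newtons" is the grip in N (left out, the last holds). Time passes only in rows, so rows that repeat a pose let the fingers close, or fill a call up. It gives the time, the measured TCP pose, the force, the opening and the grip force at its end, in the units of the state.
- sense(): the state, without advancing time (a new reading comes with each control period).
- snapshot(name): name is "scene" or "top" or "wrist"; returns the picture (480x640x3 uint8, blue, green, red); there is no depth.
- camera_params(name): a dict with "vfov" (degrees; the focal length in pixels is half the picture's height over the tangent of half this angle, whatever the lens; pixels are square), "cx", "cy" (the principal point, pixels), "R" (3x3) and "t" (3): a world point X has camera coordinates R X + t. Camera axes: x right, y down, z forward; pixel columns grow to the right and rows downward; lengths in mm; the calibration is good to about 2 mm. A picture is of the moment at which its call begins: read the wrist's pose just before it. camera_params takes no time and is no camera call; for the wrist camera it gives the pose at the moment of the call.
- hand_in(): hands the job in; it is judged then, once.
Trained networks look in the newest picture that a camera, given by its name, has taken for a name from the list of things; names that differ only in an ending like _2 or _b are one class to them, and where a whole thing is asked for, a point or a joint stands for the part that bears it (a point fixed in the world has none). Each returns a list of dicts, best first, with "conf" (0 to 1); they miss things now and then, are a little off and sometimes report something else, mostly with a low value. They report only what shows in the picture. A call takes as long as a camera call.
- masks_of(camera, label): "pixels" (480x640 bool, what is visible of it) and "at" ([column, row] in pixels, amid what is visible of it).
- pinpoint(camera, label): "at" ([column, row] in pixels: a listed point, or the origin of a listed thing).
The state is a dict: "time": time; "joint_pos": joint angles; "qd": joint speeds; "joint_efforts": joint torques, N m; "tool_pos": TCP position; "tcp_rot": TCP orientation; "ft_force": force on the tool from outside, world axes, zero at the start; "wrist_torque": the same for the moment, N m; "finger_gap": finger opening in mm; "grip_force": force on a finger pad.
Only numpy, scipy, OpenCV 4.12 (cv2) and the standard library are available. Lean on these libraries where they do the work, as an engineer would, in place of code of your own. Each camera call takes 0.05 s, during which the arm holds its last target. There are 200 camera calls.

## Task

Get the suction flask ready for vacuum filtration: seat the middle-sized of the three red rubber filter cones, narrow end down, in the flask's mouth, then set the white porcelain crucible down inside that cone, so that both sit fully home and straight and will seal. Lower the crucible in gently, never dropping it or forcing it, keep the flask standing where it is, and leave the other things on the bench alone.

Things in the scene. Friction and masses are not known exactly. Their poses are not given: they have to be found in the camera images.
- flask: loose, upright clear-glass conical filter (suction) flask, foot 85 mm across, 155 mm tall, with a blue weight ring (94 mm across, 34 to 50 mm up) round its body and a short hose nipple (reaching 55 mm from the axis, 112 mm up) along its own +x; 0.85 kg in all. Origin: centre of its underside; z is its axis, up
- flask_mouth (a point): centre of the flask's open mouth, level with the top of its rim, 155 mm above the bench; the round bore tapers evenly like the outside of the cone, 35 mm across at the rim to 22 mm at 25 mm down; the rim is 45 mm across outside; z up along the flask's axis
- cone: middle-sized red rubber cone, firm, wetted, 40 g, loose, narrow end down, 40 mm tall, open both ends. Outside: 27 mm across at the bottom, widening to 42 mm at 28 mm up, then a straight collar 50 mm across up to the top. Tapered bore: 19 mm at the bottom, 39 mm at the top. Origin: centre of the narrow end; z along its axis, up. Home in the flask its origin is about 15 mm below the rim
- crucible: white glazed porcelain cup, thin blue line near its rim, 65 g, loose, upright: 64 mm tall, foot 26 mm across, widening evenly to 43 mm at 34 mm up, then straight to the rim; wall 3 mm. Origin: centre of its foot; z along its axis, up. Home in the cone its foot is about 14 mm above the cone's narrow end and 38 mm of it stand above the cone
- cone_small: bystander: the small red rubber cone, same shape, 27 mm tall, collar 34 mm across; origin at the centre of its narrow lower end
- cone_large: bystander: the large red rubber cone, same shape, 52 mm tall, collar 65 mm across; origin at the centre of its narrow lower end
- buchner: bystander: white porcelain Buchner funnel lying rim down, 72 mm across, stem up to 100 mm; origin at the centre of its underside
- beaker: bystander: empty clear-glass beaker, 53 mm across, 70 mm tall; origin at the centre of its underside
- reagent: bystander: amber jar with a black lid, 70 mm across, 130 mm tall; origin at the centre of its underside
- wash_bottle: bystander: white wash bottle with a red cap and a bent spout along its own -x (reaching 63 mm from the axis), 68 mm across, 205 mm tall; origin at the centre of its underside
- papers: bystander: round white and green box of filter papers, 93 mm across, 22 mm tall; origin at the centre of its underside
- spatula: bystander: thin steel laboratory spatula, 156 mm long, 13 mm wide and 3 mm thick, lying flat along its own x; origin on its underside near its middle

How it is judged:
By the outcome, as a careful person would: the job done as asked, in the order asked, and still so for the second after the job is handed in, with the robot touching nothing.
It also fails if it takes over 61 s, if anything falls off the work surface, if the arm or the gripper's body presses on something with over 40 N, if the wrist force passes 120 N, or if a joint passes its speed limit or range.

## Working session

There is one attempt and no reset: what is moved stays moved. The work goes in short steps, Python scripts to look and compute and a tool call to move; the robot and the scene stay as the last step left them, time stands still between calls to the robot, and variables do not carry over. Pictures are saved under pics/ and viewed, at most 10 in all, crops included, and the job is handed in when it is done.

Besides the shell and the picture viewer there is one more tool, called after "Request:" by a JSON object that holds its "api" and its "payload". step_arm: Moves the arm, as the interface text tells. Its arguments: {"type":"object","properties":{"targets":{"type":"array","items":{"type":"object","properties":{"angular":{"type":"array","items":{"type":"number","minimum":-1,"maximum":1}},"dp":{"type":"array","items":{"type":"number","minimum":-1,"maximum":1}},"fingers":{"type":"number"}}}},"newtons":{"type":"number"}},"required":["targets"]}

```bash
mkdir -p pics; cat > h.py <<'E'
import numpy as np, cv2
from bench import *
def ray(cam,px):
    c=camera_params(cam); f=240/np.tan(np.radians(c['vfov']/2))
    R=np.array(c['R']);t=np.array(c['t'])
    d=R.T@np.array([(px[0]-c['cx'])/f,(px[1]-c['cy'])/f,1]); return -R.T@t,d
def atz(cam,px,z):
    o,d=ray(cam,px); return o+d*(z-o[2])/d[2]
def proj(cam,X):
    c=camera_params(cam); f=240/np.tan(np.radians(c['vfov']/2))
    p=np.array(c['R'])@np.array(X)+np.array(c['t']); return np.array([c['cx']+f*p[0]/p[2],c['cy']+f*p[1]/p[2]])
E
python3 - <<'E'
from h import *
a=snapshot('top');b=snapshot('scene')
cv2.imwrite('pics/a.png',a);cv2.imwrite('pics/b.png',b)
H={'cone':0,'crucible':0,'flask_mouth':155,'flask':0,'cone_small':0,'cone_large':0,'buchner':0,'beaker':0,'reagent':0,'wash_bottle':0,'papers':0,'spatula':0}
for n,z in H.items():
  for cam in ('top','scene'):
    for r in pinpoint(cam,n)[:2]:
        print(n,cam,round(r['conf'],2),np.round(r['at']),np.round(atz(cam,r['at'],z)))
for c in('top','scene'):
  p=camera_params(c);print(c,p['vfov'],np.round(ray(c,[320,240])[0]))
print(sense())
E
```

```text
cone top 0.92 [208. 305.] [443. 235.   0.]
cone top 0.62 [335. 208.] [647. -41.   0.]
cone scene 0.8 [430. 267.] [423. 227.   0.]
cone scene 0.25 [199. 217.] [ 493. -341.    0.]
crucible top 0.79 [482. 277.] [ 491. -353.    0.]
crucible top 0.64 [212. 246.] [571. 226.   0.]
crucible scene 0.88 [199. 213.] [ 479. -353.    0.]
flask_mouth top 0.89 [336. 195.] [649. -40. 155.]
flask_mouth scene 0.9 [274. 231.] [649. -32. 155.]
flask top 0.59 [332. 211.] [642. -35.   0.]
flask top 0.54 [264. 161.] [756. 113.   0.]
flask scene 0.77 [276. 291.] [647. -36.   0.]
flask scene 0.42 [185. 303.] [ 762. -180.    0.]
cone_small scene 0.81 [477. 298.] [478. 341.   0.]
cone_small scene 0.32 [184. 304.] [ 765. -180.    0.]
cone_large top 0.84 [212. 250.] [563. 226.   0.]
cone_large top 0.46 [330. 208.] [648. -30.   0.]
buchner top 0.7 [400. 160.] [ 751. -187.    0.]
buchner scene 0.88 [183. 302.] [ 762. -186.    0.]
beaker top 0.8 [167. 181.] [714. 326.   0.]
reagent scene 0.61 [314. 354.] [764. 110.   0.]
wash_bottle top 0.69 [462. 167.] [ 734. -322.    0.]
wash_bottle scene 0.58 [144. 275.] [ 730. 
[... 279 characters left out ...]
83.  722.]
{'time': 1.3, 'joint_pos': array([ 6.42069720e+01,  7.47203140e+00,  8.52690987e+01, -4.81662205e-04,
        8.72597294e+01, -4.89416962e+00]), 'qd': array([-0.05015601, -0.00174318, -0.05128181,  0.07018   , -0.01703976,
        0.05545825]), 'joint_efforts': array([ 8.43851540e-04, -5.69309950e+01, -5.00866127e+01,  2.93847779e-05,
        1.10874702e-03,  2.69954461e-05]), 'tool_pos': array([214.0254666 , 560.53169524, 231.27073182]), 'tcp_rot': array([-1.79999103e+02,  4.06032490e-04,  1.59101165e+02]), 'ft_force': array([ 0.27336969,  0.33226963, -0.20888185]), 'wrist_torque': array([ 0.05654199,  0.04298222, -0.03207021]), 'grip_force': 0.0, 'finger_gap': 85.23686466663166}
```

View pics/a.png

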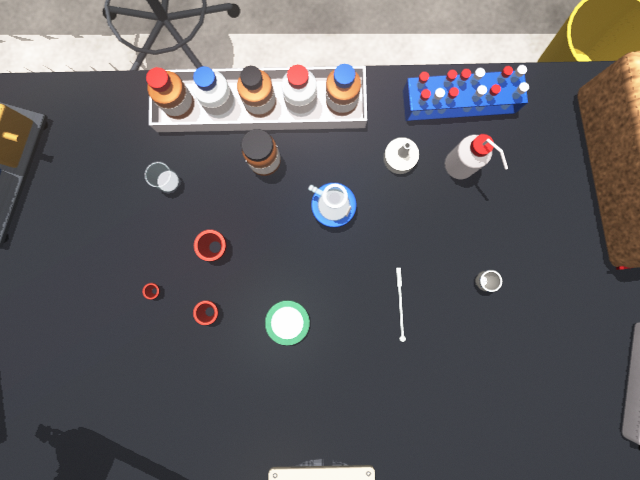

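View pics/b.png

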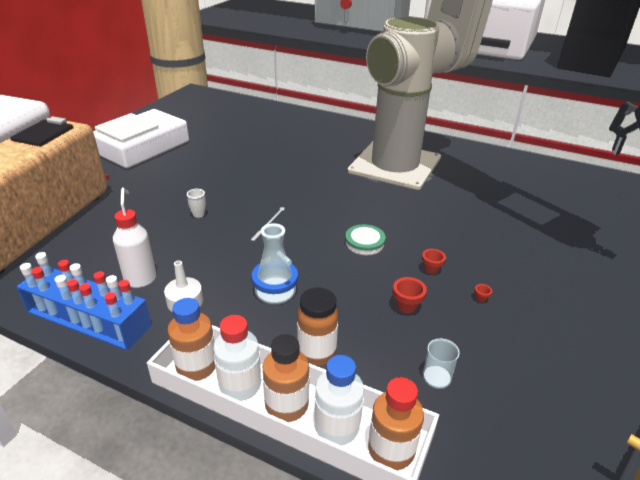

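The top view shows the middle cone at (205,313), the crucible at (489,281) and the flask mouth at about (335,195). Next I'll refine these from the masks.

```bash
python3 - <<'E'
from h import *
for cam in('top','scene'):
  a=snapshot(cam)
  for n in('cone','crucible','flask'):
    for r in masks_of(cam,n)[:2]:
      m=r['pixels'].astype(np.uint8);x,y,w,h=cv2.boundingRect(m);print(cam,n,round(r['conf'],2),(x,y,w,h),m.sum())
print(np.round(atz('top',[206,313],38)), np.round(atz('top',[489.5,281.5],60)),np.round(atz('top',[336,193],155)))
p=camera_params('wrist');print(p['vfov'],p['cx'],p['cy'],np.round(ray('wrist',[320,240])[0]),np.round(p['R'],2))
for c,n in((('top','scene'))): pass
E
```

```text
top cone 0.58 (194, 301, 23, 24) 368
top cone 0.32 (242, 129, 39, 48) 1376
top crucible 0.76 (476, 270, 27, 23) 501
top flask 0.73 (309, 183, 48, 45) 1625
scene cone 0.76 (422, 249, 24, 25) 437
scene crucible 0.79 (188, 189, 17, 28) 385
scene flask 0.65 (251, 224, 48, 81) 2574
[430. 230.  38.] [ 482. -349.   60.] [653. -40. 155.]
58.61822138294832 321.00193571070577 233.95918164027347 [141. 588. 375.] [[ 0.36  0.93  0.  ]
 [ 0.89 -0.34  0.3 ]
 [ 0.28 -0.11 -0.95]]Traceback (most recent call last):
  File "<stdin>", line 9, in <module>
ValueError: too many values to unpack (expected 2)
```

Request:
{"api": "step_arm", "payload": {"targets": [{"dp":[-0.2,-0.15,0.06],"angular":[0,0,0],"fingers":0},{"dp":[-0.4,-0.3,0.12],"angular":[0,0,0],"fingers":0},{"dp":[-0.6,-0.45,0.19],"angular":[0,0,0],"fingers":0},{"dp":[-0.8,-0.58,0.25],"angular":[0,0,0],"fingers":0},{"dp":[-0.85,-0.65,0.25],"angular":[0,0,0],"fingers":0},{"dp":[-0.9,-0.75,0.25],"angular":[0,0,0],"fingers":0},{"dp":[-1,-0.85,0.25],"angular":[0,0,0],"fingers":0},{"dp":[-1,-1,0.25],"angular":[0,0,0],"fingers":0}]}}

```text
time: 2.7
tool_pos: [330.1, 302.1, 182.0]
tcp_rot: [179.9, 0.0, 159.1]
ft_force: [0.3, 0.1, 0.1]
finger_gap: 85.1
grip_force: 0.0
```

Request:
{"api": "step_arm", "payload": {"targets": [{"dp":[-0.2,-0.04,0.06],"angular":[0,0,0],"fingers":0},{"dp":[-0.4,-0.1,0.12],"angular":[0,0,0],"fingers":0},{"dp":[-0.6,-0.155,0.25],"angular":[0,0,0],"fingers":0},{"dp":[-0.6,-0.155,0.25],"angular":[0,0,0],"fingers":0},{"dp":[-0.6,-0.155,0.25],"angular":[0,0,0],"fingers":0},{"dp":[-0.6,-0.155,0.25],"angular":[0,0,0],"fingers":0},{"dp":[-0.6,-0.155,0.25],"angular":[0,0,0],"fingers":0},{"dp":[-0.6,-0.155,0.25],"angular":[0,0,0],"fingers":0}]}}

```text
time: 3.7
tool_pos: [430.4, 231.1, 131.7]
tcp_rot: [180.0, 0.0, 159.1]
ft_force: [-0.2, 0.7, -0.3]
finger_gap: 85.9
grip_force: 0.0
```

```bash
cat >> h.py <<'E'
def look(n,z=None,fn=None):
    s=sense(); a=snapshot('wrist')
    if fn: cv2.imwrite('pics/'+fn,a)
    print('t',s['time'],np.round(s['tool_pos'],1),np.round(s['tcp_rot'],1),np.round(s['ft_force'],1),round(s['finger_gap'],1))
    for r in masks_of('wrist',n)[:2]:
        m=r['pixels'].astype(np.uint8);x,y,w,h=cv2.boundingRect(m);print('mask',round(r['conf'],2),(x,y,w,h))
        if z: print('  box centre/top at z',np.round(atz('wrist',[x+w/2,y+h/2],z),1))
    for r in pinpoint('wrist',n)[:2]: print('pin',round(r['conf'],2),np.round(r['at'],1),np.round(atz('wrist',r['at'],0),1))
    return a
def rimfit(a,mask,z):
    # project mask outline to plane z, min enclosing circle
    pts=np.argwhere(mask)[:,::-1]; P=np.array([atz('wrist',p,z)[:2] for p in cv2.convexHull(pts.astype(np.int32))[:,0]],np.float32)
    return cv2.minEnclosingCircle(P),P
def tool(d):
    from scipy.spatial.transform import Rotation as Ro
    R=Ro.from_euler('xyz',sense()['tcp_rot'],degrees=True).as_matrix(); return R.T@np.array(d)/200
E
python3 - <<'E'
from h import *
a=look('cone',40,'c.png')
print(proj('wrist',[430,230,40]))
E
```

```text
t 3.7 [430.4 231.1 131.7] [180.    0.  159.1] [-0.2  0.7 -0.3] 85.9
mask 0.72 (280, 190, 87, 86)
  box centre/top at z [426.4 234.1  40. ]
pin 0.76 [324.5 218.7] [429. 234.   0.]
[319.13436785 240.90657355]
```

View pics/c.png

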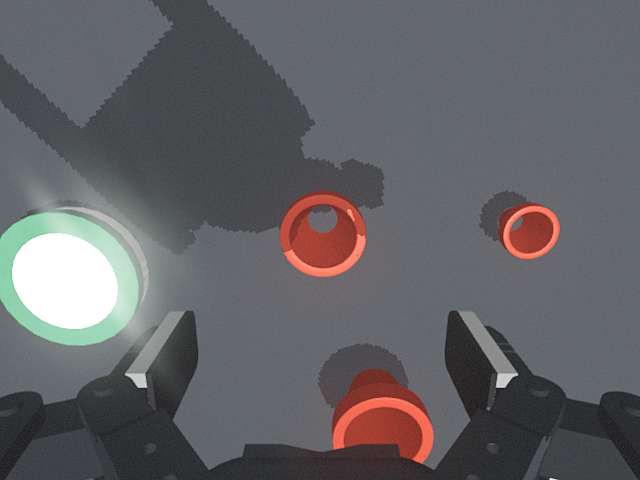

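Request:
{"api": "step_arm", "payload": {"targets": [{"dp":[0.023,0.007,0.12],"angular":[0,0,0],"fingers":0},{"dp":[0.023,0.007,0.25],"angular":[0,0,0],"fingers":0},{"dp":[0.023,0.007,0.38],"angular":[0,0,0],"fingers":0},{"dp":[0.023,0.007,0.48],"angular":[0,0,0],"fingers":0},{"dp":[0.023,0.007,0.56],"angular":[0,0,0],"fingers":0},{"dp":[0.023,0.007,0.588],"angular":[0,0,0],"fingers":0},{"dp":[0.023,0.007,0.588],"angular":[0,0,0],"fingers":0.2},{"dp":[0.023,0.007,0.588],"angular":[0,0,0],"fingers":0.6}], "newtons": 40}}

```text
time: 4.85
tool_pos: [427.5, 233.8, 14.6]
tcp_rot: [179.9, 0.1, 159.1]
ft_force: [-0.9, -1.1, 0.2]
finger_gap: 51.6
grip_force: 0.0
```

Request:
{"api": "step_arm", "payload": {"targets": [{"dp":[0,0,0],"angular":[0,0,0],"fingers":0.8},{"dp":[0,0,0],"angular":[0,0,0],"fingers":0.8},{"dp":[0,0,0],"angular":[0,0,0],"fingers":0.8},{"dp":[0,0,-0.05],"angular":[0,0,0],"fingers":0.8},{"dp":[0,0,-0.2],"angular":[0,0,0],"fingers":0.8},{"dp":[0,0,-0.45],"angular":[0,0,0],"fingers":0.8},{"dp":[0,0,-0.7],"angular":[0,0,0],"fingers":0.8},{"dp":[0,0,-1],"angular":[0,0,0],"fingers":0.8}]}}

```text
time: 5.85
tool_pos: [425.7, 233.1, 214.9]
tcp_rot: [-179.9, -0.1, 159.1]
ft_force: [1.6, -0.3, -0.7]
finger_gap: 48.2
grip_force: 41.4
```

```bash
python3 - <<'E'
from h import *
s=sense();a=look('cone',None,'d.png')
p=s['tool_pos'];print(s['grip_force'],proj('wrist',[p[0],p[1],p[2]+26]),proj('wrist',[p[0],p[1],p[2]-14]))
for cam in('top','scene'):
    snapshot(cam);
    for r in pinpoint(cam,'flask_mouth')[:1]: print(cam,r['conf'],r['at'],atz(cam,r['at'],155))
    m=masks_of(cam,'flask')
    if m: print(cv2.boundingRect(m[0]['pixels'].astype(np.uint8)))
E
```

```text
t 5.85 [425.7 233.1 214.9] [-1.799e+02 -1.000e-01  1.591e+02] [ 1.6 -0.3 -0.7] 48.2
mask 0.93 (245, 272, 154, 152)
pin 0.82 [321.2 303.6] [528.  198.6   0. ]
41.38490461295689 [313.41188955 345.11306368] [314.43069834 291.4990638 ]
top 0.69 [338.6, 195.0] [649.11920933 -44.28543957 155.        ]
(309, 183, 49, 45)
scene 0.57 [277.1, 228.6] [640.13804321 -31.5657669  155.        ]
(252, 224, 46, 80)
```

View pics/d.png

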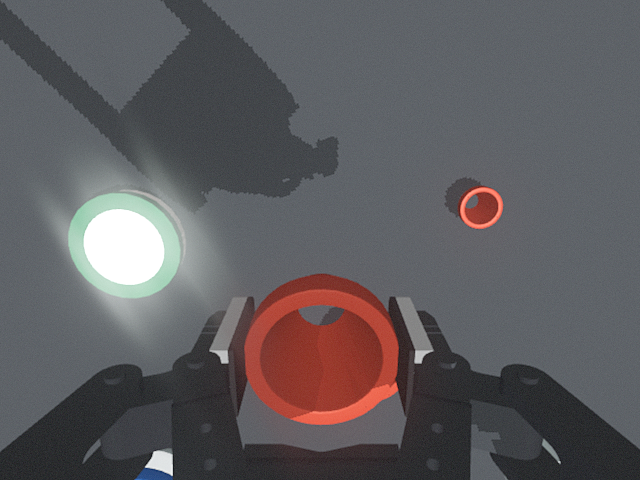

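Request:
{"api": "step_arm", "payload": {"targets": [{"dp":[-0.08,-0.04,-0.1],"angular":[0,0,0],"fingers":0.8},{"dp":[-0.2,-0.11,-0.2],"angular":[0,0,0],"fingers":0.8},{"dp":[-0.35,-0.2,-0.25],"angular":[0,0,0],"fingers":0.8},{"dp":[-0.5,-0.29,-0.25],"angular":[0,0,0],"fingers":0.8},{"dp":[-0.65,-0.37,-0.25],"angular":[0,0,0],"fingers":0.8},{"dp":[-0.8,-0.46,-0.25],"angular":[0,0,0],"fingers":0.8},{"dp":[-0.9,-0.52,-0.25],"angular":[0,0,0],"fingers":0.8},{"dp":[-1,-0.57,-0.25],"angular":[0,0,0],"fingers":0.8}]}}

```text
time: 7.3
tool_pos: [573.2, 55.0, 262.9]
tcp_rot: [-180.0, -0.1, 159.1]
ft_force: [0.8, 0.6, -0.1]
finger_gap: 48.6
grip_force: 41.4
```

Request:
{"api": "step_arm", "payload": {"targets": [{"dp":[-0.1,-0.06,0],"angular":[0,0,0],"fingers":0.8},{"dp":[-0.2,-0.12,0],"angular":[0,0,0],"fingers":0.8},{"dp":[-0.32,-0.18,0],"angular":[0,0,0],"fingers":0.8},{"dp":[-0.42,-0.24,0],"angular":[0,0,0],"fingers":0.8},{"dp":[-0.48,-0.28,0],"angular":[0,0,0],"fingers":0.8},{"dp":[-0.52,-0.3,0],"angular":[0,0,0],"fingers":0.8},{"dp":[-0.52,-0.3,0],"angular":[0,0,0],"fingers":0.8},{"dp":[-0.52,-0.3,0],"angular":[0,0,0],"fingers":0.8}]}}

```text
time: 8.3
tool_pos: [648.5, -36.9, 263.8]
tcp_rot: [180.0, -0.0, 159.1]
ft_force: [0.6, 0.4, -0.5]
finger_gap: 48.8
grip_force: 41.4
```

```bash
python3 - <<'E'
from h import *
s=sense();a=look('flask_mouth',155,'e.png')
np.save('e_tcp.npy',s['tool_pos']);p=s['tool_pos'];print(s['grip_force'],proj('wrist',[p[0],p[1],p[2]+26]),proj('wrist',[p[0],p[1],p[2]-14]),proj('wrist',[p[0],p[1],155]))
for r in pinpoint('wrist','flask_mouth'): print(r['at'],atz('wrist',r['at'],155))
for r in masks_of('wrist','cone')[:1]: print(cv2.boundingRect(r['pixels'].astype(np.uint8)))
E
```

```text
t 8.3 [648.5 -36.9 263.8] [180.   -0.  159.1] [ 0.6  0.4 -0.5] 48.8
mask 0.94 (267, 135, 134, 129)
  box centre/top at z [632. -22. 155.]
mask 0.22 (0, 324, 142, 126)
  box centre/top at z [ 691.9 -239.3  155. ]
pin 0.95 [319.2 229.5] [690.  -54.3   0. ]
41.37917449297625 [320.64490444 357.88446807] [320.65277854 301.1640377 ] [320.662343  232.2672472]
[319.2, 229.5] [646.52432899 -37.18770553 155.        ]
(245, 273, 154, 151)
```

View pics/e.png

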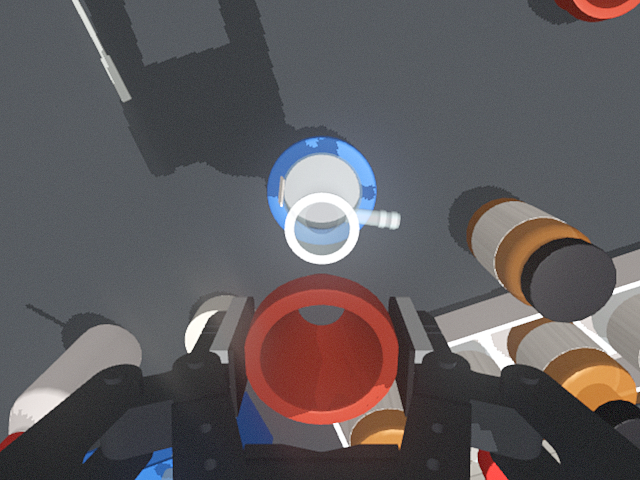

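```bash
cat > fit.py <<'E'
from h import *
from scipy.optimize import least_squares
th=np.linspace(0,2*np.pi,180)
def box(c,r,z): 
    P=np.array([proj('wrist',[c[0]+r*np.cos(t),c[1]+r*np.sin(t),z]) for t in th]); return P[:,0].min(),P[:,0].max(),P[:,1].min(),P[:,1].max()
def fit(l,r_,b,R,c0,z,top=None):
    f=lambda v:np.array([box(v,R,z)[0]-l,box(v,R,z)[1]-r_]+([box(v,R,z)[3]-b] if b else [])+([box(v,R,z)[2]-top] if top else []))
    s=least_squares(f,c0,diff_step=1e-4); return s.x,s.fun
E
python3 - <<'E'
from fit import *
p=sense()['tool_pos']
for dz in(24,26,28):
    x,f=fit(245,399,424,25,p[:2],p[2]+dz);print(dz,x-p[:2],f)
m,f=fit(285,359,264,22.5,p[:2],155,193);print(m,f,p, tool([*(m-p[:2]),0])*200, tool([*(x-p[:2]),0])*200)
E
```

```text
Traceback (most recent call last):
  File "fit.py", line 8, in fit
    s=least_squares(f,c0,diff_step=1e-4); return s.x,s.fun
  File "fit.py", line 7, in <lambda>
    f=lambda v:np.array([box(v,R,z)[0]-l,box(v,R,z)[1]-r_]+([box(v,R,z)[3]-b] if b else [])+([box(v,R,z)[2]-top] if top else []))
                                         ~~~^^^^^^^
  File "fit.py", line 5, in box
    P=np.array([proj('wrist',[c[0]+r*np.cos(t),c[1]+r*np.sin(t),z]) for t in th]); return P[:,0].min(),P[:,0].max(),P[:,1].min(),P[:,1].max()
                ~~~~^^^^^^^^^^^^^^^^^^^^^^^^^^^^^^^^^^^^^^^^^^^^^^^
  File "h.py", line 10, in proj
    c=camera_params(cam); f=240/np.tan(np.radians(c['vfov']/2))
ValueError: time passes only in moves, steps and waits
```

```bash
sed -i 's/^from bench import \*/from bench import *\nimport functools\ncamera_params=functools.lru_cache(None)(camera_params)/' h.py
cat > m.py <<'E'
from fit import *
p=sense()['tool_pos']
for dz in(24,26,28):
    x,f=fit(245,399,424,25,p[:2],p[2]+dz);print(dz,tool([*(x-p[:2]),0])*200,f)
m,f=fit(285,359,264,22.5,p[:2],155,193);print(m,f,p,tool([*(m-p[:2]),0])*200)
E
python3 m.py
```

```text
24 [-2.13464625e+00  4.31454923e-01  4.23609620e-04] [-0.71026516  0.71098677  0.09940948]
26 [-4.54927317e-01  4.24634032e-01  1.18322180e-04] [-2.09855194  2.10072238  0.29931105]
28 [ 1.22153038e+00  4.17829894e-01 -1.86372236e-04] [-3.5367516   3.54047691  0.51423304]
[647.0759637  -35.63139476] [ 0.4614197  -0.46168806 -0.54111767  0.46518193] [648.56124632 -37.06773401 263.88671751] [ 1.89952339e+00  8.12985691e-01 -2.76054443e-04]
```

Request:
{"api": "step_arm", "payload": {"targets": [{"dp":[0.0125,0.002,0.06],"angular":[0,0,0],"fingers":0.8},{"dp":[0.0125,0.002,0.14],"angular":[0,0,0],"fingers":0.8},{"dp":[0.0125,0.002,0.22],"angular":[0,0,0],"fingers":0.8},{"dp":[0.0125,0.002,0.3],"angular":[0,0,0],"fingers":0.8},{"dp":[0.0125,0.002,0.36],"angular":[0,0,0],"fingers":0.8},{"dp":[0.0125,0.002,0.4],"angular":[0,0,0],"fingers":0.8},{"dp":[0.0125,0.002,0.43],"angular":[0,0,0],"fingers":0.8},{"dp":[0.0125,0.002,0.445],"angular":[0,0,0],"fingers":0.8}]}}

```text
time: 9.55
tool_pos: [646.6, -36.2, 174.6]
tcp_rot: [180.0, 0.0, 159.1]
ft_force: [0.2, 0.2, -0.2]
finger_gap: 48.2
grip_force: 41.4
```

```bash
python3 - <<'E'
from h import *
a=look('flask',None,'f.png')
b=snapshot('scene'); c=b[190:320,210:340]; c=cv2.resize(c,(390,390))
cv2.imwrite('pics/f.png',np.hstack([cv2.resize(a[150:480,170:470],(390,390)),c]))
E
```

```text
t 9.55 [646.6 -36.2 174.6] [180.    0.  159.1] [ 0.2  0.2 -0.2] 48.2
mask 0.67 (251, 148, 181, 177)
```

View pics/f.png

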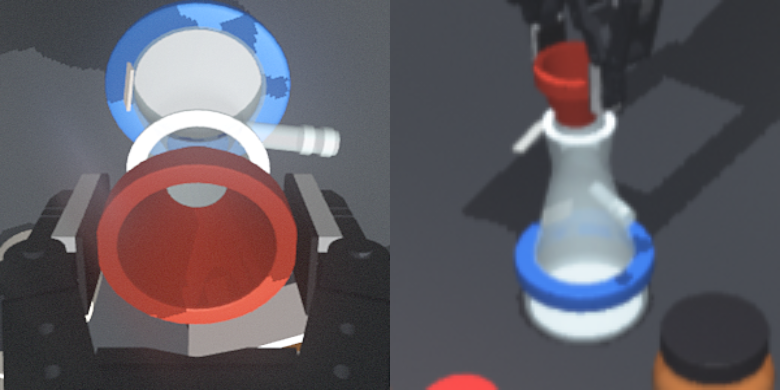

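The cone's bottom sits just above the mouth and centred over it: in the left crop, the mouth spans columns 128–270 and the cone 97–297. I'll lower it now.

Request:
{"api": "step_arm", "payload": {"targets": [{"dp":[0,0,0.015],"angular":[0,0,0],"fingers":0.8},{"dp":[0,0,0.03],"angular":[0,0,0],"fingers":0.8},{"dp":[0,0,0.045],"angular":[0,0,0],"fingers":0.8},{"dp":[0,0,0.055],"angular":[0,0,0],"fingers":0.8},{"dp":[0,0,0.065],"angular":[0,0,0],"fingers":0.8},{"dp":[0,0,0.075],"angular":[0,0,0],"fingers":0.8},{"dp":[0,0,0.082],"angular":[0,0,0],"fingers":0.8},{"dp":[0,0,0.085],"angular":[0,0,0],"fingers":0.8}]}}

```text
time: 10.75
tool_pos: [646.3, -36.0, 157.6]
tcp_rot: [180.0, -0.0, 159.1]
ft_force: [-2.6, 2.7, 1.7]
finger_gap: 48.4
grip_force: 41.5
```

Request:
{"api": "step_arm", "payload": {"targets": [{"dp":[0.003,0.001,0],"angular":[0,0,0],"fingers":0.8},{"dp":[0.005,0.002,0],"angular":[0,0,0],"fingers":0.8},{"dp":[0.006,0.003,0.003],"angular":[0,0,0],"fingers":0.8},{"dp":[0.006,0.003,0.006],"angular":[0,0,0],"fingers":0.8},{"dp":[0.006,0.003,0.009],"angular":[0,0,0],"fingers":0.8},{"dp":[0.006,0.003,0.012],"angular":[0,0,0],"fingers":0.8},{"dp":[0.006,0.003,0.012],"angular":[0,0,0],"fingers":0.8},{"dp":[0.006,0.003,0.012],"angular":[0,0,0],"fingers":0.8}]}}

```text
time: 11.75
tool_pos: [645.5, -35.3, 155.2]
tcp_rot: [-180.0, -0.0, 159.1]
ft_force: [-2.1, -0.6, -1.1]
finger_gap: 48.5
grip_force: 41.4
```

Request:
{"api": "step_arm", "payload": {"targets": [{"dp":[0.003,-0.001,0],"angular":[0,0,0],"fingers":0.8},{"dp":[0.003,-0.001,0.003],"angular":[0,0,0],"fingers":0.8},{"dp":[0.003,-0.001,0.005],"angular":[0,0,0],"fingers":0.8},{"dp":[0.003,-0.001,0.007],"angular":[0,0,0],"fingers":0.8},{"dp":[0.003,-0.001,0.009],"angular":[0,0,0],"fingers":0.8},{"dp":[0.003,-0.001,0.01],"angular":[0,0,0],"fingers":0.8},{"dp":[0.003,-0.001,0.01],"angular":[0,0,0],"fingers":0.8},{"dp":[0.003,-0.001,0.01],"angular":[0,0,0],"fingers":0.8}]}}

```text
time: 12.75
tool_pos: [645.5, -35.3, 154.8]
tcp_rot: [180.0, 0.1, 159.1]
ft_force: [-3.2, -0.7, 8.5]
finger_gap: 48.1
grip_force: 42.1
```

Request:
{"api": "step_arm", "payload": {"targets": [{"dp":[0.001,0,0.004],"angular":[0,0,0],"fingers":0.8},{"dp":[0.001,0,0.008],"angular":[0,0,0],"fingers":0.8},{"dp":[0.001,0,0.008],"angular":[0,0,0],"fingers":0.8},{"dp":[0.001,0,0.0],"angular":[0,0,0],"fingers":0.8},{"dp":[0,0,-0.008],"angular":[0,0,0],"fingers":0.45},{"dp":[0,0,-0.008],"angular":[0,0,0],"fingers":0.2},{"dp":[0,0,-0.008],"angular":[0,0,0],"fingers":0.0},{"dp":[0,0,-0.008],"angular":[0,0,0],"fingers":0.0}]}}

```text
time: 13.75
tool_pos: [644.8, -35.1, 154.5]
tcp_rot: [-180.0, -0.0, 159.1]
ft_force: [0.1, 0.6, 0.8]
finger_gap: 85.5
grip_force: 0.0
```

Request:
{"api": "step_arm", "payload": {"targets": [{"dp":[0,0,0],"angular":[0,0,0],"fingers":0},{"dp":[0,0,-0.03],"angular":[0,0,0],"fingers":0},{"dp":[0,0,-0.12],"angular":[0,0,0],"fingers":0},{"dp":[0,0,-0.25],"angular":[0,0,0],"fingers":0},{"dp":[0,0,-0.4],"angular":[0,0,0],"fingers":0},{"dp":[0,0,-0.55],"angular":[0,0,0],"fingers":0},{"dp":[0,0,-0.55],"angular":[0,0,0],"fingers":0},{"dp":[0,0,-0.55],"angular":[0,0,0],"fingers":0}]}}

```text
time: 14.75
tool_pos: [645.0, -35.2, 265.1]
tcp_rot: [180.0, 0.0, 159.1]
ft_force: [-1.1, 1.2, -1.3]
finger_gap: 85.3
grip_force: 0.0
```

```bash
python3 - <<'E'
from h import *
a=look('cone',180)
for r in pinpoint('wrist','cone')[:2]: print('origin at 140',atz('wrist',r['at'],140))
b=snapshot('scene'); c=cv2.resize(b[190:320,210:340],(390,390),interpolation=cv2.INTER_CUBIC)
cv2.imwrite('pics/g.png',np.hstack([cv2.resize(a[60:390,150:480],(390,390)),c]))
print(proj('scene',[646,-35,180]),proj('scene',[646,-35,155]))
E
```

```text
t 14.75 [645.  -35.2 265.1] [180.    0.  159.1] [-1.1  1.2 -1.3] 85.3
mask 0.71 (277, 200, 89, 87)
  box centre/top at z [643.1 -34.2 180. ]
pin 0.98 [323.3 227.5] [684.6 -47.9   0. ]
origin at 140 [645.84231148 -33.9444874  140.        ]
[273.55687994 218.71495488] [273.99570688 229.69922604]
```

View pics/g.png

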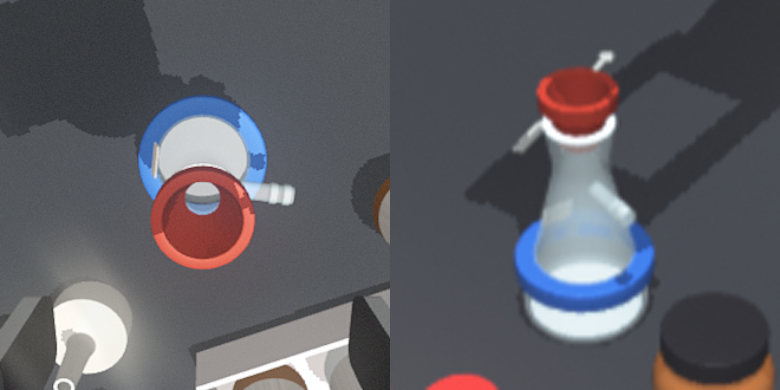

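Request:
{"api": "step_arm", "payload": {"targets": [{"dp":[0.01,-0.08,0],"angular":[0,0,0],"fingers":0},{"dp":[0.02,-0.2,0],"angular":[0,0,0],"fingers":0},{"dp":[0.04,-0.35,0],"angular":[0,0,0],"fingers":0},{"dp":[0.05,-0.5,0],"angular":[0,0,0],"fingers":0},{"dp":[0.07,-0.65,0],"angular":[0,0,0],"fingers":0},{"dp":[0.08,-0.8,0],"angular":[0,0,0],"fingers":0},{"dp":[0.1,-0.92,0],"angular":[0,0,0],"fingers":0},{"dp":[0.11,-1,0],"angular":[0,0,0],"fingers":0}]}}

```text
time: 16.0
tool_pos: [551.6, -216.4, 265.1]
tcp_rot: [-180.0, 0.0, 159.0]
ft_force: [0.1, -0.5, -0.6]
finger_gap: 85.2
grip_force: 0.0
```

Request:
{"api": "step_arm", "payload": {"targets": [{"dp":[0.02,-0.12,0.05],"angular":[0,0,0],"fingers":0},{"dp":[0.04,-0.25,0.1],"angular":[0,0,0],"fingers":0},{"dp":[0.05,-0.4,0.2],"angular":[0,0,0],"fingers":0},{"dp":[0.07,-0.55,0.35],"angular":[0,0,0],"fingers":0},{"dp":[0.09,-0.68,0.45],"angular":[0,0,0],"fingers":0},{"dp":[0.09,-0.757,0.55],"angular":[0,0,0],"fingers":0},{"dp":[0.09,-0.757,0.55],"angular":[0,0,0],"fingers":0},{"dp":[0.09,-0.757,0.55],"angular":[0,0,0],"fingers":0}]}}

```text
time: 17.0
tool_pos: [482.9, -348.9, 155.7]
tcp_rot: [180.0, 0.1, 159.1]
ft_force: [0.9, 0.4, 0.2]
finger_gap: 85.5
grip_force: 0.0
```

```bash
python3 - <<'E'
from h import *
a=look('crucible',64,'i.png'); s=sense(); p=s['tool_pos']; print(s['joint_pos'],proj('wrist',[p[0],p[1],64]),proj('wrist',[p[0],p[1],0]))
E
```

```text
t 17.0 [ 482.9 -348.9  155.7] [1.800e+02 1.000e-01 1.591e+02] [0.9 0.4 0.2] 85.5
mask 0.86 (284, 192, 74, 82)
  box centre/top at z [ 479.2 -347.2   64. ]
pin 0.78 [319.1 213.6] [ 483.6 -350.3    0. ]
pin 0.46 [542.6  28.3] [ 420.3 -173.6    0. ]
[-4.07579824e+01  9.38462828e+00  9.10910395e+01  9.33336106e-03
  7.94057023e+01 -1.09928415e+02] [320.75583419 240.44497689] [320.79217812 212.55620682]
```

View pics/i.png

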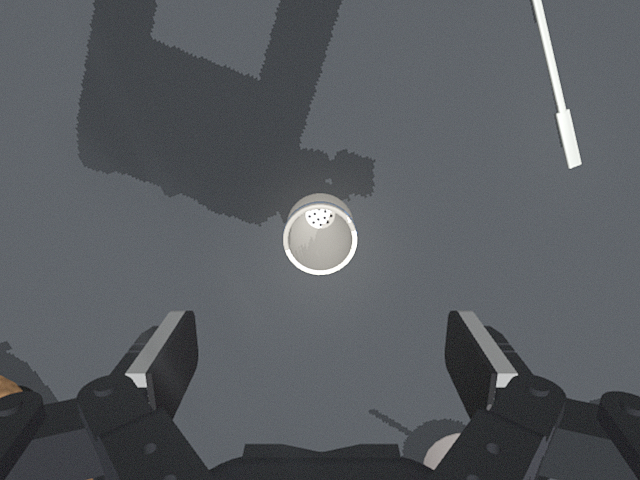

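Request:
{"api": "step_arm", "payload": {"targets": [{"dp":[0.003,-0.002,0.12],"angular":[0,0,0],"fingers":0},{"dp":[0.003,-0.002,0.26],"angular":[0,0,0],"fingers":0},{"dp":[0.003,-0.002,0.4],"angular":[0,0,0],"fingers":0},{"dp":[0.003,-0.002,0.52],"angular":[0,0,0],"fingers":0},{"dp":[0.003,-0.002,0.6],"angular":[0,0,0],"fingers":0},{"dp":[0.003,-0.002,0.623],"angular":[0,0,0],"fingers":0},{"dp":[0.003,-0.002,0.623],"angular":[0,0,0],"fingers":0.2},{"dp":[0.003,-0.002,0.623],"angular":[0,0,0],"fingers":0.45}], "newtons": 30}}

```text
time: 18.15
tool_pos: [482.3, -349.9, 31.5]
tcp_rot: [-180.0, 0.1, 159.1]
ft_force: [-0.4, 0.2, 0.9]
finger_gap: 52.1
grip_force: 0.0
```

Request:
{"api": "step_arm", "payload": {"targets": [{"dp":[0,0,0],"angular":[0,0,0],"fingers":0.6},{"dp":[0,0,0],"angular":[0,0,0],"fingers":0.8},{"dp":[0,0,0],"angular":[0,0,0],"fingers":0.8},{"dp":[0,0,0],"angular":[0,0,0],"fingers":0.8},{"dp":[0,0,-0.04],"angular":[0,0,0],"fingers":0.8},{"dp":[0,0,-0.15],"angular":[0,0,0],"fingers":0.8},{"dp":[0,0,-0.35],"angular":[0,0,0],"fingers":0.8},{"dp":[0,0,-0.6],"angular":[0,0,0],"fingers":0.8}]}}

```text
time: 19.15
tool_pos: [480.4, -348.5, 150.2]
tcp_rot: [179.9, -0.2, 159.1]
ft_force: [1.0, -0.9, -1.5]
finger_gap: 42.3
grip_force: 30.6
```

```bash
python3 - <<'E'
from h import *
a=look('crucible'); s=sense(); p=s['tool_pos']; print(s['grip_force'],proj('wrist',[p[0],p[1],p[2]+33]),proj('wrist',[p[0],p[1],p[2]-31]))
E
```

```text
t 19.15 [ 480.4 -348.5  150.2] [179.9  -0.2 159.1] [ 1.  -0.9 -1.5] 42.3
mask 0.83 (252, 257, 140, 171)
pin 0.67 [319.4 287.6] [ 538.3 -373.4    0. ]
30.6171993493912 [320.2897793  372.27912609] [320.78603724 283.75294509]
```

Request:
{"api": "step_arm", "payload": {"targets": [{"dp":[0,0.03,-0.15],"angular":[0,0,0],"fingers":0.8},{"dp":[-0.01,0.1,-0.35],"angular":[0,0,0],"fingers":0.8},{"dp":[-0.03,0.2,-0.55],"angular":[0,0,0],"fingers":0.8},{"dp":[-0.05,0.35,-0.67],"angular":[0,0,0],"fingers":0.8},{"dp":[-0.06,0.5,-0.67],"angular":[0,0,0],"fingers":0.8},{"dp":[-0.08,0.65,-0.67],"angular":[0,0,0],"fingers":0.8},{"dp":[-0.09,0.8,-0.67],"angular":[0,0,0],"fingers":0.8},{"dp":[-0.11,0.95,-0.67],"angular":[0,0,0],"fingers":0.8}]}}

```text
time: 20.3
tool_pos: [569.5, -178.5, 282.4]
tcp_rot: [180.0, -0.2, 159.1]
ft_force: [0.2, 0.5, -0.8]
finger_gap: 42.3
grip_force: 30.7
```

Request:
{"api": "step_arm", "payload": {"targets": [{"dp":[-0.02,0.15,0],"angular":[0,0,0],"fingers":0.8},{"dp":[-0.04,0.3,0],"angular":[0,0,0],"fingers":0.8},{"dp":[-0.06,0.45,0],"angular":[0,0,0],"fingers":0.8},{"dp":[-0.075,0.6,0],"angular":[0,0,0],"fingers":0.8},{"dp":[-0.085,0.72,0],"angular":[0,0,0],"fingers":0.8},{"dp":[-0.09,0.79,0],"angular":[0,0,0],"fingers":0.8},{"dp":[-0.09,0.806,0],"angular":[0,0,0],"fingers":0.8},{"dp":[-0.09,0.806,0],"angular":[0,0,0],"fingers":0.8}]}}

```text
time: 21.3
tool_pos: [644.0, -36.0, 284.2]
tcp_rot: [-180.0, -0.0, 159.1]
ft_force: [0.4, 0.1, -0.8]
finger_gap: 42.2
grip_force: 30.7
```

Request:
{"api": "step_arm", "payload": {"targets": [{"dp":[0,0,0],"angular":[0,0,0],"fingers":0.8},{"dp":[0,0,0],"angular":[0,0,0],"fingers":0.8},{"dp":[0,0,0],"angular":[0,0,0],"fingers":0.8},{"dp":[0,0,0],"angular":[0,0,0],"fingers":0.8},{"dp":[0,0,0],"angular":[0,0,0],"fingers":0.8},{"dp":[0,0,0],"angular":[0,0,0],"fingers":0.8},{"dp":[0,0,0],"angular":[0,0,0],"fingers":0.8},{"dp":[0,0,0],"angular":[0,0,0],"fingers":0.8}]}}

```text
time: 22.3
tool_pos: [644.2, -35.5, 284.3]
tcp_rot: [-180.0, -0.0, 159.1]
ft_force: [0.0, 0.2, -0.2]
finger_gap: 41.9
grip_force: 30.7
```

```bash
python3 - <<'E'
from h import *
a=look('cone',180,'j.png'); s=sense(); p=s['tool_pos']; print(s['grip_force'],proj('wrist',[p[0],p[1],p[2]+33]),proj('wrist',[p[0],p[1],p[2]-31]),proj('wrist',[p[0],p[1],180]))
for r in masks_of('wrist','crucible')[:1]: print(cv2.boundingRect(r['pixels'].astype(np.uint8)))
E
```

```text
t 22.3 [644.2 -35.5 284.3] [-180.    -0.   159.1] [ 0.   0.2 -0.2] 41.9
mask 0.68 (282, 195, 82, 71)
  box centre/top at z [642.3 -33.3 180. ]
pin 0.61 [322.  220.5] [683.2 -49.    0. ]
30.667768307900474 [320.572361  371.6772641] [320.62703363 284.20449821] [320.65803575 234.60306357]
(252, 257, 140, 171)
```

View pics/j.png

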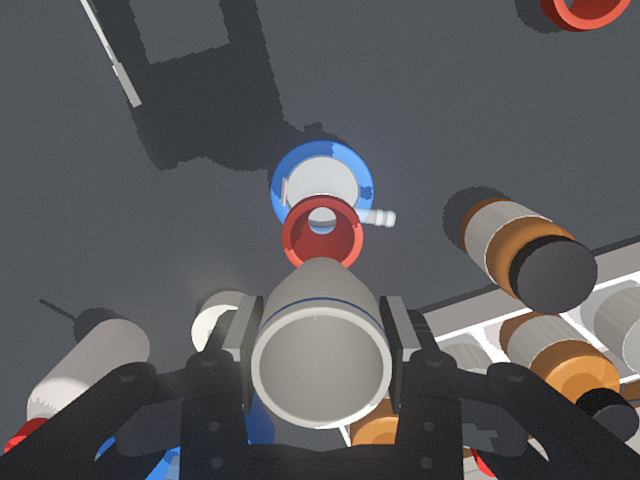

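```bash
python3 - <<'E'
from fit import *
p=sense()['tool_pos']
def T(x): return tool([*(x-p[:2]),0])[:2]*200
x,f=fit(282,364,None,25,p[:2],168,195);print('cone now, collar low edge',T(x),f)
x,f=fit(282,364,None,25,p[:2],180,200);print('cone now, rim',T(x),f)
old=np.array([645.0,-35.2,265.1]);d=p-old
x,f=fit(277,366,287,25,p[:2],180+d[2]);print('cone from earlier view (rim bottom)',T(x-d[:2]),x-d[:2],f)
x,f=fit(277,366,None,25,p[:2],168+d[2],200);print('cone from earlier view (collar top)',T(x-d[:2]),x-d[:2],f)
x,f=fit(252,392,428,21.5,p[:2],p[2]+33);print('crucible',T(x),f)
E
```

```text
cone now, collar low edge [-3.04478324  1.47168774] [ 1.6760416  -1.67676024 -0.09130574]
cone now, rim [-3.53182788  1.41235587] [-0.0311766   0.03119056  0.0017765 ]
cone from earlier view (rim bottom) [-1.58161215  1.07607235] [646.04714168 -35.10198094] [ 0.21936654 -0.21947433 -0.01526642]
cone from earlier view (collar top) [-2.4487507   1.09636761] [646.864462   -35.39237492] [ 2.26871202 -2.26975734 -0.13293047]
crucible [0.73552036 0.41294178] [-1.74446778  1.7459016   0.22504342]
```

Request:
{"api": "step_arm", "payload": {"targets": [{"dp":[-0.0095,0.0035,0.06],"angular":[0,0,0],"fingers":0.8},{"dp":[-0.0095,0.0035,0.14],"angular":[0,0,0],"fingers":0.8},{"dp":[-0.0095,0.0035,0.22],"angular":[0,0,0],"fingers":0.8},{"dp":[-0.0095,0.0035,0.3],"angular":[0,0,0],"fingers":0.8},{"dp":[-0.0095,0.0035,0.36],"angular":[0,0,0],"fingers":0.8},{"dp":[-0.0095,0.0035,0.4],"angular":[0,0,0],"fingers":0.8},{"dp":[-0.0095,0.0035,0.425],"angular":[0,0,0],"fingers":0.8},{"dp":[-0.0095,0.0035,0.44],"angular":[0,0,0],"fingers":0.8}]}}

```text
time: 23.5
tool_pos: [646.4, -35.6, 196.4]
tcp_rot: [180.0, 0.0, 159.1]
ft_force: [-0.8, -0.3, -1.2]
finger_gap: 42.2
grip_force: 30.7
```

Request:
{"api": "step_arm", "payload": {"targets": [{"dp":[0,0,0.005],"angular":[0,0,0],"fingers":0.8},{"dp":[0,0,0.01],"angular":[0,0,0],"fingers":0.8},{"dp":[0,0,0.015],"angular":[0,0,0],"fingers":0.8},{"dp":[0,0,0.02],"angular":[0,0,0],"fingers":0.8},{"dp":[0,0,0.025],"angular":[0,0,0],"fingers":0.8},{"dp":[0,0,0.03],"angular":[0,0,0],"fingers":0.8},{"dp":[0,0,0.035],"angular":[0,0,0],"fingers":0.8},{"dp":[0,0,0.035],"angular":[0,0,0],"fingers":0.8}]}}

```text
time: 24.5
tool_pos: [646.1, -35.5, 189.1]
tcp_rot: [-180.0, -0.0, 159.1]
ft_force: [0.0, -0.2, -1.0]
finger_gap: 42.1
grip_force: 30.7
```

Request:
{"api": "step_arm", "payload": {"targets": [{"dp":[0,0,0.003],"angular":[0,0,0],"fingers":0.8},{"dp":[0,0,0.005],"angular":[0,0,0],"fingers":0.8},{"dp":[0,0,0.007],"angular":[0,0,0],"fingers":0.8},{"dp":[0,0,0.009],"angular":[0,0,0],"fingers":0.8},{"dp":[0,0,0.011],"angular":[0,0,0],"fingers":0.8},{"dp":[0,0,0.013],"angular":[0,0,0],"fingers":0.8},{"dp":[0,0,0.013],"angular":[0,0,0],"fingers":0.8},{"dp":[0,0,0.013],"angular":[0,0,0],"fingers":0.8}]}}

```text
time: 25.5
tool_pos: [646.2, -35.6, 186.7]
tcp_rot: [-180.0, 0.0, 159.1]
ft_force: [0.3, -0.3, -0.3]
finger_gap: 42.1
grip_force: 30.7
```

Request:
{"api": "step_arm", "payload": {"targets": [{"dp":[0,0,0.002],"angular":[0,0,0],"fingers":0.8},{"dp":[0,0,0.004],"angular":[0,0,0],"fingers":0.8},{"dp":[0,0,0.006],"angular":[0,0,0],"fingers":0.8},{"dp":[0,0,0.007],"angular":[0,0,0],"fingers":0.8},{"dp":[0,0,0.008],"angular":[0,0,0],"fingers":0.8},{"dp":[0,0,0.008],"angular":[0,0,0],"fingers":0.8},{"dp":[0,0,0.008],"angular":[0,0,0],"fingers":0.8},{"dp":[0,0,0.008],"angular":[0,0,0],"fingers":0.8}]}}

```text
time: 26.5
tool_pos: [646.4, -35.7, 185.5]
tcp_rot: [-180.0, 0.0, 159.1]
ft_force: [-0.9, -2.2, 5.0]
finger_gap: 42.4
grip_force: 31.1
```

Request:
{"api": "step_arm", "payload": {"targets": [{"dp":[0,0,0.002],"angular":[0,0,0],"fingers":0.8},{"dp":[0,0,0.002],"angular":[0,0,0],"fingers":0.8},{"dp":[0,0,0],"angular":[0,0,0],"fingers":0.5},{"dp":[0,0,0],"angular":[0,0,0],"fingers":0.4},{"dp":[0,0,0],"angular":[0,0,0],"fingers":0.2},{"dp":[0,0,0],"angular":[0,0,0],"fingers":0},{"dp":[0,0,0],"angular":[0,0,0],"fingers":0},{"dp":[0,0,0],"angular":[0,0,0],"fingers":0}]}}

```text
time: 27.5
tool_pos: [646.2, -35.5, 185.0]
tcp_rot: [180.0, -0.0, 159.1]
ft_force: [0.0, -0.6, -0.1]
finger_gap: 85.3
grip_force: 0.0
```

Request:
{"api": "step_arm", "payload": {"targets": [{"dp":[0,0,-0.03],"angular":[0,0,0],"fingers":0},{"dp":[0,0,-0.1],"angular":[0,0,0],"fingers":0},{"dp":[0,0,-0.2],"angular":[0,0,0],"fingers":0},{"dp":[0,0,-0.3],"angular":[0,0,0],"fingers":0},{"dp":[0,0,-0.4],"angular":[0,0,0],"fingers":0},{"dp":[0,0,-0.5],"angular":[0,0,0],"fingers":0},{"dp":[0,0,-0.5],"angular":[0,0,0],"fingers":0},{"dp":[0,0,-0.5],"angular":[0,0,0],"fingers":0}]}}

```text
time: 28.5
tool_pos: [646.0, -35.5, 284.4]
tcp_rot: [-180.0, -0.0, 159.1]
ft_force: [0.4, -0.4, -0.7]
finger_gap: 85.1
grip_force: 0.0
```

```bash
python3 - <<'E'
from h import *
a=look('crucible',218)
b=snapshot('scene'); c=cv2.resize(b[180:310,210:340],(390,390),interpolation=cv2.INTER_CUBIC)
cv2.imwrite('pics/k.png',np.hstack([cv2.resize(a[60:390,150:480],(390,390)),c]))
E
```

```text
t 28.5 [646.  -35.5 284.4] [-180.    -0.   159.1] [ 0.4 -0.4 -0.7] 85.1
mask 0.59 (281, 204, 82, 90)
  box centre/top at z [641.7 -33.3 218. ]
pin 0.82 [322.5 222.3] [685.8 -49.    0. ]
```

View pics/k.png

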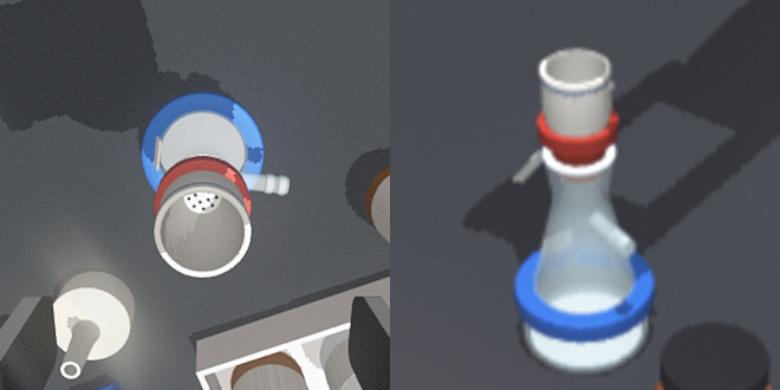

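The crucible stands straight and seated in the cone, with its rim at about (575,68) in the right crop. The flask hasn't moved and the arm is clear, so I'm handing in.

```bash
python3 -c "
from bench import hand_in;print(hand_in())"
```

```text
the job is handed in; nothing more can be done
None
```

The middle cone is seated in the flask mouth and the crucible sits straight inside it, lowered gently with about 5 N of contact; the flask stayed where it was, and I handed the job in at about 28.6 s (no verdict was returned).

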